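# Take off the gearbox filler cap of unknown hand

### The arm

A 6-joint arm with a two-finger parallel gripper is mounted at the origin on the work surface. World frame = base frame: x ahead of the robot, y to its left, z up, the work surface at z = 0. Lengths are in mm, angles in rad, forces in N, time in s.
With the tool pointing down it reaches from about 350 to 775 mm from the base axis. Payload 5.5 kg.
Tool frame: the origin (TCP) lies at the very end of the fingers, on their centre line; the grasp point (between the pads) lies env.tcp_to_grasp behind it (env.tcp_to_grasp is the distance from the TCP to the grasp point, in mm); z points along the fingers, y is the line along which they close (so a half turn about z gives the same grasp; the last joint's range is limited). The gripper opens to 85 mm and grips with 20 to 120 N. Pads are 22 mm wide; open, the fingers measure 114 mm over their backs; the gripper's body (76 mm by 85 mm) begins 54 mm behind the grasp point. The pads swing forward as they close: fully open they stand 13 mm farther back than shut.
Start: joints at [-1.272, 0.313, 0.046, 1.304, 0, 1.431], TCP at [244.292, -520.57, 231.323] pointing down, gripper open.
Joint ranges: [-2.76, 2.76], [-0.86, 1.69], [-1.03, 1.26], [-2.2, 2.34], [-1.47, 1.5], [-3.14, 3.14]. Speed limits (rad/s): [2.57, 2.57, 3.14, 3.14, 3.14, 3.14].

### API

Orientations are given as a unit quaternion [w, x, y, z].
In Python, from bench import env gives the robot as it stands.
- The arm moves only by the tool creep_tool, called after ">>>" as name(argument=value, ...), one argument or row to a line, values as JSON. Schema: {"type":"object","properties":{"offsets":{"type":"object","properties":{"increments":{"type":"array","items":{"type":"array","items":{"type":"number"},"minItems":4,"maxItems":4},"minItems":1,"maxItems":20}},"additionalProperties":false,"required":["increments"]},"jaw":{"type":"number"},"only":{"type":"string"},"quiet":{"type":"boolean"},"lines":{"type":"string"}},"required":["offsets"],"additionalProperties":false}. offsets is an object whose key "increments" holds a list of rows, 1 to 20 of them, each of 4 numbers: dx, dy, dz in mm, then a turn about the tool's z in rad; each row is the pose to reach, as a shift and turn from the pose commanded when the call began, along the tool's axes at that moment; what a row does not reach only later rows make up. A row lasts 1/8 s, in which the tool goes at most 62.5 mm and 0.188 rad, less where a joint would pass 70% of its speed; a pose out of reach is approached as far as the arm can. jaw is the finger opening in mm, set as the call begins (left out keeps the last). The fingers move at their own pace and stop on an object; the grip force is fixed at half the most. Time passes only in rows, so rows that do not move let the fingers close. The tool returns the time, the measured TCP pose, the force, the opening and the grip force at its end. only (a regular expression) keeps the lines of the reply that match it, lines (a string "A,B") keeps lines A to B, and quiet returns only ok. Input that does not fit is refused with a message, and nothing moves.
- env.read_state(): the state, without advancing time (a new reading comes with each control period).
- env.get_image(name): name is "side" or "top"; returns a dict with "color" (400x640x3 uint8, red, green, blue), "mtx" (3x3 intrinsics, pixels), "k1" (the pictures are not rectified: a ray, as slopes to the right and down, at radius r is drawn at 1 + k1 r^2 times it, then the intrinsics apply), "R" (3x3) and "t" (3): a world point X has camera coordinates R X + t. Camera axes: x right, y down, z forward; pixel columns grow to the right and rows downward; lengths in mm; the calibration is good to about 2 mm. A picture is of the moment at which its call begins. There is no depth.
- env.finish_job(): hands the job in; it is judged then, once.
The state is a dict: "time_s": time; "qpos": joint angles; "qvel": joint speeds; "tau": joint torques, N m; "eef_pos": TCP position; "tcp_rot": TCP orientation; "ft_force": force on the tool from outside, world axes, zero at the start; "wrist_torque": the same for the moment, N m; "gripper_width": finger opening in mm; "grip_force": force on a finger pad.
Only numpy, scipy, OpenCV 4.12 (cv2) and the standard library are available. Lean on these libraries where they do the work, as an engineer would, in place of code of your own. Each camera call takes 0.05 s, during which the arm holds its last target. There are 200 camera calls.

### The job

The quarter-turn filler cap on the gearbox may be locked right-handed or left-handed, and nothing outside shows which. Take it by its grip bar and try: if one way stops dead, do not force it, for it loosens the other way. Turn it free, lift it straight up about a hand's width (80 mm) and finish while still holding it there in the grip, level, still and right above the opening so that drips fall back in, and leave the oil tin, the hammer and the wood offcut alone.

Things in the scene. Friction and masses are not known exactly. Their poses are not given: they have to be found in the camera images.
- cap: Aluminium filler cap, 200 to 350 g, loose: a knurled cup upside down, 84 mm across, 28 mm high, with a grip bar on top. Origin: centre of its lower rim, on its axis; z up, x along the bar, y across it (gripping direction). Two lugs inside its rim sit under lips of the neck; until free it rises only 2 mm and has 2 mm sideways play.
- cap_bar (a point): Centre of the cap's grip bar: 60 mm long (cap x), 14 mm wide, 26 mm high, 41 mm above the cap's origin, 13 mm below the bar's top. Turning from the start: the wrong way meets a dead stop after 10 to 25 degrees (0.5 N m is plain; 3 N m is forcing); the right way turns easily, is free of the lips at about 45, lifts off between 55 and 90, stops at 100. Which way is right varies, unseen.
- neck: Aluminium filler neck fixed on the gearbox lid: round flange 96 mm across, 10 mm thick, with the opening standing 19.5 mm above it inside the cap. Origin: centre of the flange's underside; z up. At the start the cap's origin is 10 mm above it and the cap's x axis within 3 degrees of the neck's x axis.
- gearbox: Green cast gearbox bolted to the bench: foot 200 x 150 mm, lid 175 x 135 mm, 70 mm high; steel shaft stubs along its y axis reach +117 mm (coupling flange 56 mm across, centre 34 mm up) and -102 mm. Origin: centre of its underside; z up. Bolt heads stand 5 mm above the lid; the neck is up to 20 mm off its middle along x.
- oil_tin: Bystander: upright tin, 68 mm across, 150 mm high, on the bench. Origin: centre of its underside.
- hammer: Bystander: hammer about 300 mm long lying on the bench beyond the gearbox. Origin: under its middle, x from handle to head.
- offcut: Bystander: wood offcut 160 x 60 x 40 mm lying on the bench. Origin: centre of its underside, x along it.

How it is judged:
By the outcome, as a careful person would: the job done as asked, in the order asked, and still so for the second after the job is handed in, while the arm keeps its last pose, push and grip.
It also fails if it takes over 45 s, if anything falls off the work surface, if the arm or the gripper's body presses on something with over 40 N, if the wrist force passes 120 N, or if a joint passes its speed limit or range.

## Working session

There is one attempt and no reset: what is moved stays moved. The work goes in short steps, Python scripts to look and compute and a tool call to move; the robot and the scene stay as the last step left them, time stands still between calls to the robot, and variables do not carry over. Pictures are saved under pics/ and viewed, at most 10 in all, crops included, and the job is handed in when it is done.

```bash
ls; mkdir -p pics; cat > h.py <<'E'
from bench import env
import numpy as np, cv2
def load(n): 
    d=np.load(f'pics/{n}.npz'); return d
def snap(n,f):
    d=env.get_image(n); np.savez(f'pics/{f}.npz',**{k:np.array(v) for k,v in d.items()})
    cv2.imwrite(f'pics/{f}.png',np.array(d['color'])[:,:,::-1]); return d
def ray(d,u,v):
    K=np.array(d['mtx'],float);k=float(d['k1'])
    p=cv2.undistortPoints(np.array([[[u,v]]],float),K,np.array([k,0,0,0,0.]))[0,0]
    R=np.array(d['R']);t=np.array(d['t']).ravel()
    r=R.T@np.array([p[0],p[1],1.]);return -R.T@t, r/np.linalg.norm(r)
def tri(d1,p1,d2,p2):
    a,r=ray(d1,*p1);b,s=ray(d2,*p2)
    x=np.linalg.lstsq(np.c_[r,-s],b-a,rcond=None)[0]
    P=a+r*x[0];Q=b+s*x[1];return (P+Q)/2,np.linalg.norm(P-Q)
def onz(d,p,z):
    a,r=ray(d,*p);return a+r*(z-a[2])/r[2]
def proj(d,X):
    K=np.array(d['mtx'],float);R=np.array(d['R']);t=np.array(d['t']).ravel()
    return cv2.projectPoints(np.array([X],float),cv2.Rodrigues(R)[0],t,K,np.array([float(d['k1']),0,0,0,0.]))[0][0,0]
E
python3 - <<'E'
from h import *
for n in('side','top'):
    d=snap(n,n+'1'); print(n,-np.array(d['R']).T@np.array(d['t']).ravel(),d['k1'])
s=env.read_state();print(s,env.tcp_to_grasp)
E
```

```text
bench.py
pics
side [ 27.73371925 848.10491356 982.26266337] -0.06550017058835869
top [4.32463333e+02 1.25696111e+00 1.30836254e+03] -0.019878699343282246
{'time_s': 0.1, 'qpos': array([-1.27158459e+00,  3.13932333e-01,  4.50952282e-02,  1.30359473e+00,
        8.19291061e-06,  1.43121310e+00]), 'qvel': array([-0.00067543, -0.00213016,  0.00481009,  0.0009324 ,  0.00049362,
       -0.00142272]), 'tau': array([ 2.38686589e-03, -4.81724203e+01,  2.99244225e+01,  1.28125318e-02,
       -9.03288401e-05, -1.26846885e-05]), 'eef_pos': array([ 244.15609567, -520.09057251,  230.49511566]), 'tcp_rot': array([-8.15476617e-04,  9.76028433e-01,  2.17641514e-01, -6.11156843e-05]), 'ft_force': array([-0.53310359,  0.99836076,  0.71671772]), 'wrist_torque': array([ 0.03713257, -0.05588047, -0.03007653]), 'grip_force': 0.0, 'gripper_width': 85.4871900238364} 18.700000000000003
```

View pics/side1.png

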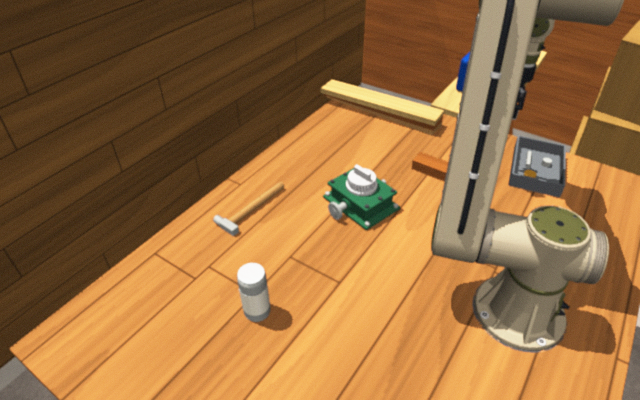

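View pics/top1.png

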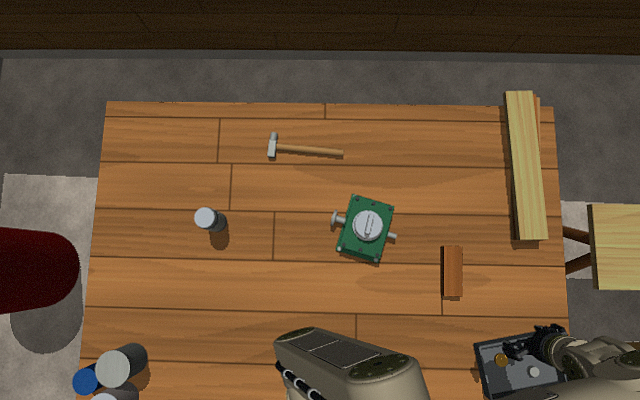

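The side view shows the cap at about (362,180), and the top view shows it at about (368,225). The tin, hammer and offcut are all well clear of it. I'll enlarge both views.

```bash
python3 - <<'E'
from h import *
a=cv2.imread('pics/side1.png')[150:230,320:400];b=cv2.imread('pics/top1.png')[188:268,328:408]
r=lambda i:cv2.resize(i,(400,400),interpolation=cv2.INTER_CUBIC)
cv2.imwrite('pics/c1.png',np.hstack([r(a),r(b)]))
E
```

```text
(no output)
```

View pics/c1.png

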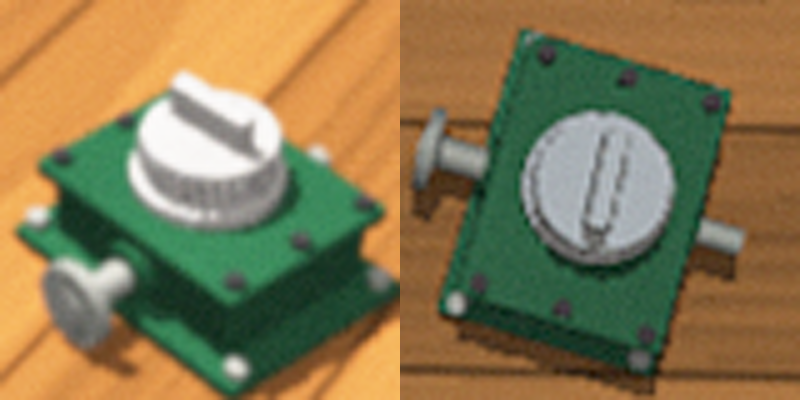

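The side crop shows the bar top running from about crop (180,75) to (250,138). The top crop shows it from about (612,128) to (596,238). I'll triangulate the bar, then check it with a projected wireframe.

```bash
cat > ov.py <<'E'
from h import *
import sys
s=load('side1');t=load('top1')
def draw(c,yaw,name,zb=80.):
    # c: cap axis xy, zb: cap origin height
    out=[]
    for d,o in((s,(335,158)),(t,(348,205))):
        im=np.array(d['color'])[o[1]:o[1]+40,o[0]:o[0]+40,::-1]
        im=cv2.resize(im,(400,400),interpolation=cv2.INTER_CUBIC)
        im=np.clip((im.astype(float)-90)*1.5,0,255).astype(np.uint8)
        raw=im.copy()
        R=np.array([[np.cos(yaw),-np.sin(yaw)],[np.sin(yaw),np.cos(yaw)]])
        def pl(pts,col):
            q=[((proj(d,[*(R@p[:2]+c),p[2]+zb])-o+.5)*10) for p in pts]
            cv2.polylines(im,[np.int32(q)],True,col,1)
        pl([(30*a,7*b,54) for a,b in((1,1),(1,-1),(-1,-1),(-1,1))],(0,0,255))
        pl([(30*a,7*b,28) for a,b in((1,1),(1,-1),(-1,-1),(-1,1))],(255,0,0))
        th=np.linspace(0,6.28,40)
        pl([(42*np.cos(a),42*np.sin(a),28) for a in th],(0,200,0))
        out.append(np.hstack([im]))
    cv2.imwrite(name,np.hstack(out))
E
python3 - <<'E'
from ov import *
cs=lambda x,y:(320+x/5-.5,150+y/5-.5)
ct=lambda x,y:(328+(x-400)/5-.5,188+y/5-.5)
P1,e1=tri(s,cs(180,75),t,ct(612,130));P2,e2=tri(s,cs(250,138),t,ct(596,238))
print(P1,e1,P2,e2,np.linalg.norm(P1-P2))
print('shaft ends',onz(t,ct(430,150),34),onz(t,ct(740,238),34))
# lid corners at z=70
for p in((522,30),(731,92),(657,358),(445,298)): print(onz(t,ct(*p),70))
m=(P1+P2)/2; v=P1-P2; yaw=np.arctan2(v[1],v[0]);print(m,yaw)
draw(m[:2],yaw,'pics/o1.png')
E
```

```text
[ 571.97098033 -138.39983948  136.10091537] 2.5945587593868553 [ 511.59888311 -128.54899683  120.08768468] 6.774882415985512 63.23173871564893
shaft ends [569.86751187 -30.18328735  34.        ] [ 515.88587548 -233.53117685   34.        ]
[645.03671833 -87.59169357  70.        ]
[ 607.06395699 -221.96749319   70.        ]
[ 437.02037998 -174.10328485   70.        ]
[471.92487899 -40.15765096  70.        ]
[ 541.78493172 -133.47441815  128.09430002] -0.16174342929157462
```

View pics/o1.png

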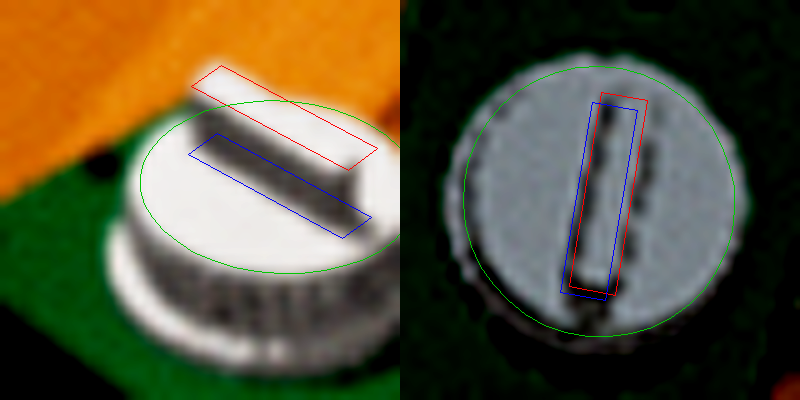

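The overlay is close: heights average 128 against 134 expected, and the bar yaw of about -0.16 clearly differs from the gearbox yaw of -0.265. I'll read the bar edges from a larger raw crop.

```bash
python3 - <<'E'
from h import *
o=[]
for n,(u,v) in(('side1',(342,160)),('top1',(350,208))):
    im=np.array(load(n)['color'])[v:v+40,u:u+40,::-1]
    im=cv2.resize(im,(400,400),interpolation=cv2.INTER_LANCZOS4) if 0 else cv2.resize(im,(400,400),interpolation=cv2.INTER_CUBIC)
    g=im.astype(float); lo=110 if n=='side1' else 60; g=np.clip((g-lo)*(255/(255-lo) if n=='side1' else 1.9),0,255).astype(np.uint8)
    for k in range(0,400,50): cv2.putText(g,str(k),(k,398),0,.35,(0,255,255),1);cv2.putText(g,str(k),(0,k+8),0,.35,(0,255,255),1);cv2.line(g,(k,0),(k,5),(0,255,255));
    o.append(g)
cv2.imwrite('pics/c2.png',np.hstack(o))
E
```

```text
(no output)
```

View pics/c2.png

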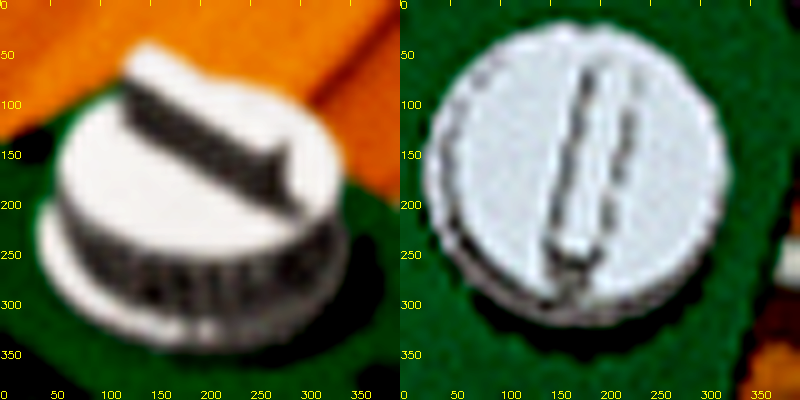

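The enlarged view gives the bar's top face in side crop pixels as A(122,78), B(148,42), C(288,137) and D(265,152). In the top crop its centre is about (198,150), with its left edge from (192,70) to (161,240) and its right edge from (233,80) to (204,230). I'll fit the pose to these.

```bash
python3 - <<'E'
from ov import *
from scipy.optimize import least_squares
S=lambda x,y:np.array([342+(x+.5)/10-.5,160+(y+.5)/10-.5])
T=lambda x,y:np.array([350+(x+.5)/10-.5,208+(y+.5)/10-.5])
sc=[((-1,1),None)]
so={(1,1):S(122,78),(1,-1):S(148,42),(-1,-1):S(288,137),(-1,1):S(265,152)}
to={(1,1):T(195,50),(1,-1):T(237,57),(-1,-1):T(203,245),(-1,1):T(160,240)}
def res(p):
    c,s_=np.cos(p[3]),np.sin(p[3]);r=[]
    for d,o in((s,so),(t,to)):
        for (a,b),q in o.items():
            X=[p[0]+30*a*c-7*b*s_,p[1]+30*a*s_+7*b*c,p[2]]
            r+=list(proj(d,X)-q)
    return np.array(r)
f=least_squares(res,[540,-133,134,-.17]);print(f.x,np.round(f.fun,1))
g=least_squares(lambda p:res([*p[:2],134,p[2]]),[540,-133,-.17]);print(g.x,np.round(g.fun,1))
draw(g.x[:2],g.x[2],'pics/o2.png')
st=env.read_state()
print('target TCP for grasp at z 121:',121-env.tcp_to_grasp)
E
```

```text
[ 5.46992531e+02 -1.37624935e+02  1.27146359e+02 -1.94228069e-01] [-0.8 -0.9 -0.3  0.8  0.8 -0.2 -0.   0.4  0.1 -0.2  0.4  0.  -0.   0.4
 -0.3 -0. ]
[ 5.45396870e+02 -1.34829632e+02 -1.96001411e-01] [-0.7 -2.  -0.2 -0.4  0.9 -1.4  0.1 -0.8 -0.6  0.  -0.2  0.3 -0.7  0.8
 -1.   0.3]
target TCP for grasp at z 121: 102.3
```

View pics/o2.png

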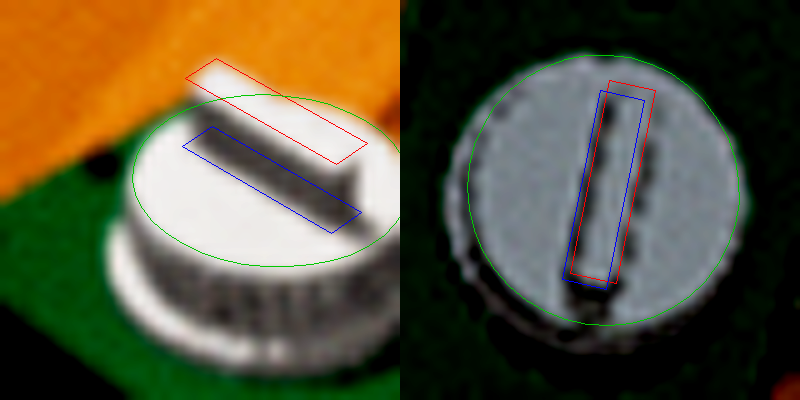

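Cap axis is about (546,-136), the bar top is at z≈127–134, and yaw is about -0.18 to -0.19. The cap top plane is at z≈108, so the TCP must stay above it, at about 112. I'll go in with the tool yaw at π-0.19 so that q6 ends near 0, leaving ±90° of travel.

```bash
cat > go.py <<'E'
from h import *
from scipy.spatial.transform import Rotation as Ro
import sys
def need(x,y,z,yaw):
    s=env.read_state();w=s['tcp_rot'];M=Ro.from_quat(np.r_[w[1:],w[0]]).as_matrix()
    cur=np.arctan2(M[1,0],M[0,0]);d=M.T@(np.array([x,y,z])-s['eef_pos'])
    print('shift',d.round(1),'turn',round(-((yaw-cur+np.pi)%(2*np.pi)-np.pi),3),'cur',s['eef_pos'].round(1),'yaw',round(cur,3),'tilt',M[:,2].round(4),'q',np.round(s['qpos'],2),'F',s['ft_force'].round(1),'M',s['wrist_torque'].round(2),'w',round(s['gripper_width'],1),'g',round(s['grip_force'],1),'t',round(s['time_s'],2))
if __name__=='__main__': need(*map(float,sys.argv[1:5]))
E
python3 go.py 546 -136 190 2.955
```

>>> creep_tool(
  offsets={"increments":[[220, -110, 0, -0.8], [436, -219, 20, -2.516], [436, -219, 30, -2.516], [436, -219, 30, -2.516], [436, -219, 30, -2.516], [436, -219, 30, -2.516], [436, -219, 40, -2.516], [436, -219, 40, -2.516], [436, -219, 40, -2.516], [436, -219, 40, -2.516], [436, -219, 40, -2.516], [436, -219, 40, -2.516], [436, -219, 40, -2.516], [436, -219, 40, -2.516], [436, -219, 40, -2.516], [436, -219, 40, -2.516], [436, -219, 40, -2.516]]},
  jaw=50,
)

```text
time_s: 2.22
eef_pos: [545.9, -137.1, 191.2]
tcp_rot: [-0.0, 0.094, 0.996, -0.0]
ft_force: [0.5, -0.2, -0.2]
gripper_width: 50.3
grip_force: 0.0
```

```bash
python3 go.py 546 -136 140 2.955
```

```text
shift [ 0.1  1.1 51.2] turn -0.001 cur [ 545.9 -137.1  191.2] yaw 2.954 tilt [-2.e-04 -0.e+00 -1.e+00] q [-0.39  0.3  -0.07  1.2  -0.   -0.2 ] F [ 0.5 -0.2 -0.2] M [-0.03 -0.02  0.04] w 50.3 g 0.0 t 2.23
```

>>> creep_tool(
  offsets={"increments":[[0, 1, 25, 0], [0, 1, 51, 0], [0, 1, 51, 0]]},
)

```text
time_s: 2.6
eef_pos: [544.5, -135.5, 138.4]
tcp_rot: [-0.002, 0.093, 0.996, 0.001]
ft_force: [-0.8, 0.1, -0.7]
gripper_width: 49.9
grip_force: 0.0
```

```bash
python3 - <<'E'
from h import *
o=[]
for n,(u,v) in(('side',(332,130)),('top',(340,198))):
    d=snap(n,n+'2');im=np.array(d['color'])[v:v+60,u:u+60,::-1]
    o.append(cv2.resize(im,(400,400),interpolation=cv2.INTER_CUBIC))
    print(n,[(proj(d,X)-(u,v)+.5)*400/60 for X in([546,-136,134],[546,-136,140])])
cv2.imwrite('pics/c3.png',np.hstack(o))
E
python3 go.py 546 -136 112 2.955
```

```text
side [array([204.02641225, 258.6982466 ]), array([204.73203455, 248.04956462])]
top [array([198.03970957, 166.47888552]), array([199.5952326 , 165.22906107])]
shift [ 0.3  0.1 28.8] turn -0.0 cur [ 546.2 -136.2  140.8] yaw 2.955 tilt [ 1.e-04 -1.e-04 -1.e+00] q [-0.39  0.33 -0.15  1.09 -0.   -0.2 ] F [ 0.4  1.  -0. ] M [-0.02  0.01 -0.06] w 49.5 g 0.0 t 2.7
```

View pics/c3.png

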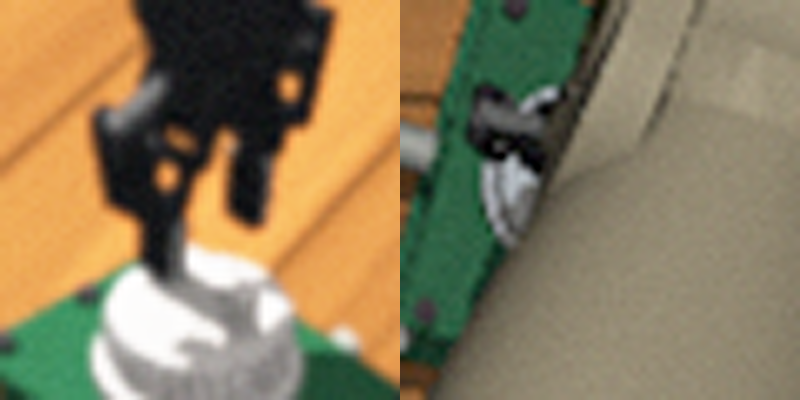

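The fingertips in the side view, at (165,275) and (248,225), have their midpoint at (206,250). The projected TCP is at (205,248), so the side calibration is good. The bar reads about 1.8 px low, so I'll check that against the lid corners.

```bash
python3 - <<'E'
from ov import *
cs=lambda x,y:((320+(x+.5)/5-.5),150+(y+.5)/5-.5)
ct=lambda x,y:(328+(x-400+.5)/5-.5,188+(y+.5)/5-.5)
for a,b in(((42,165),(522,30)),((380,212),(652,340)),((232,297),(450,285))): print(tri(s,cs(*a),t,ct(*b)))
# disc of cap top (z108): side ellipse centre c2 crop, top disc centre
S=lambda x,y:(342+(x+.5)/10-.5,160+(y+.5)/10-.5)
T=lambda x,y:(350+(x+.5)/10-.5,208+(y+.5)/10-.5)
print('disc',tri(s,S(200,165),t,T(187,163)))
print('bar',tri(s,S(206,102),t,T(199,148)))
for z in(108,):print(onz(s,S(200,165),z),onz(t,T(187,163),z))
for z in(134,):print(onz(s,S(206,102),z),onz(t,T(199,148),z))
E
```

```text
(array([641.73525699, -89.75595468,  67.75050941]), np.float64(7.46616002984944))
(array([ 446.70439091, -173.07518949,   61.50071009]), np.float64(2.8468403587662023))
(array([478.14014732, -44.17441099,  73.59012409]), np.float64(3.5446933309260342))
disc (array([ 545.25167117, -136.11630506,  104.56411618]), np.float64(1.673599678960709))
bar (array([ 546.76098168, -137.67685086,  127.18195557]), np.float64(0.6324490174612167))
[ 543.98872947 -131.92490805  108.        ] [ 544.17956039 -136.0905733   108.        ]
[ 542.3345116  -129.94239034  134.        ] [ 546.38421112 -136.73744116  134.        ]
```

Lid and disc heights come out 2 to 8 mm low, so this is calibration bias and the nominal heights hold. Centre compromise is (545,-134.5). I'll descend watching the force.

>>> creep_tool(
  offsets={"increments":[[1, -1.5, 14, 0], [1, -1.5, 26, 0], [1, -1.5, 26, 0]]},
)

```text
time_s: 3.08
eef_pos: [543.9, -137.1, 113.0]
tcp_rot: [-0.001, 0.093, 0.996, 0.0]
ft_force: [-0.8, -0.3, 0.2]
gripper_width: 50.2
grip_force: 0.0
```

```bash
python3 go.py 545 -134.5 112 2.955
```

```text
shift [-0.6  2.7  1. ] turn -0.0 cur [ 543.9 -137.1  113. ] yaw 2.955 tilt [-2.2e-03  9.0e-04 -1.0e+00] q [-0.39  0.35 -0.2   1.02 -0.   -0.2 ] F [-0.8 -0.3  0.2] M [0.02 0.04 0.1 ] w 50.2 g 0.0 t 3.08
```

>>> creep_tool(
  offsets={"increments":[[0, 2.7, 1, 0], [0, 2.7, 1, 0]]},
)

```text
time_s: 3.32
eef_pos: [545.6, -134.6, 113.6]
tcp_rot: [0.0, 0.093, 0.996, -0.0]
ft_force: [-0.1, -0.4, 0.3]
gripper_width: 50.1
grip_force: 0.0
```

```bash
python3 go.py 545 -134.5 112 2.955
```

```text
shift [ 0.6 -0.   1.6] turn 0.0 cur [ 545.6 -134.6  113.6] yaw 2.955 tilt [ 5.e-04 -2.e-04 -1.e+00] q [-0.38  0.35 -0.2   1.02  0.   -0.2 ] F [-0.1 -0.4  0.3] M [-0.02  0.03  0.05] w 50.1 g 0.0 t 3.33
```

>>> creep_tool(
  offsets={"increments":[[0, 0, 0, 0], [0, 0, 0, 0], [0, 0, 0, 0], [0, 0, 0, 0], [0, 0, 0, 0], [0, 0, 0, 0]]},
  jaw=5,
)

```text
time_s: 4.08
eef_pos: [545.7, -134.9, 113.7]
tcp_rot: [0.0, 0.093, 0.996, -0.0]
ft_force: [-0.1, -0.1, 4.1]
gripper_width: 12.8
grip_force: 59.7
```

```bash
python3 go.py 545 -134.5 112 2.955
```

```text
shift [0.8 0.2 1.7] turn -0.0 cur [ 545.7 -134.9  113.7] yaw 2.955 tilt [ 1.e-03 -4.e-04 -1.e+00] q [-0.39  0.35 -0.2   1.02 -0.   -0.2 ] F [-0.1 -0.1  4.1] M [ 0.04 -0.01 -0.01] w 12.8 g 59.7 t 4.08
```

Gripped squarely, with almost no side force. I'll probe one way gently.

>>> creep_tool(
  offsets={"increments":[[0, 0, 0, 0.06], [0, 0, 0, 0.1], [0, 0, 0, 0.14], [0, 0, 0, 0.14]]},
)

```text
time_s: 4.58
eef_pos: [545.7, -134.9, 113.8]
tcp_rot: [0.0, 0.163, 0.987, -0.0]
ft_force: [-0.4, -0.3, 5.5]
gripper_width: 12.8
grip_force: 60.0
```

```bash
python3 go.py 545.7 -134.9 113.7 2.955
```

```text
shift [0.  0.  0.1] turn -0.14 cur [ 545.7 -134.9  113.8] yaw 2.815 tilt [ 9.e-04 -6.e-04 -1.e+00] q [-0.39  0.35 -0.2   1.02 -0.   -0.06] F [-0.4 -0.3  5.5] M [ 0.01 -0.   -0.  ] w 12.8 g 60.0 t 4.58
```

>>> creep_tool(
  offsets={"increments":[[0, 0, 0, 0.03], [0, 0, 0, 0.05]]},
)

```text
time_s: 4.82
eef_pos: [545.7, -134.9, 113.7]
tcp_rot: [0.0, 0.187, 0.982, -0.0]
ft_force: [0.4, -0.2, 4.5]
gripper_width: 12.7
grip_force: 59.8
```

```bash
python3 go.py 545.7 -134.9 113.7 2.955|grep -o "M.*"
```

```text
M [-0.03 -0.03  0.13] w 12.7 g 59.8 t 4.83
```

>>> creep_tool(
  offsets={"increments":[[0, 0, 0, 0.02], [0, 0, 0, 0.04]]},
  only="rot",
)

```text
tcp_rot: [0.001, 0.207, 0.978, -0.0]
```

```bash
python3 go.py 545.7 -134.9 113.7 2.955|grep -o "M.*"
```

```text
M [-0.13 -0.05  0.17] w 12.7 g 59.7 t 5.08
```

>>> creep_tool(
  offsets={"increments":[[0, 0, 0, 0.02], [0, 0, 0, 0.04]]},
  only="rot",
)

```text
tcp_rot: [0.001, 0.227, 0.974, -0.0]
```

```bash
python3 go.py 545.7 -134.9 113.7 2.955
```

```text
shift [ 0.3 -0.1  0. ] turn -0.271 cur [ 546.  -134.9  113.8] yaw 2.684 tilt [ 1.5e-03 -5.0e-04 -1.0e+00] q [-0.39  0.35 -0.2   1.02  0.    0.07] F [ 1.1 -0.2  6. ] M [ 0.07 -0.3   0.26] w 12.5 g 59.8 t 5.33
```

>>> creep_tool(
  offsets={"increments":[[0, 0, 0, 0.02], [0, 0, 0, 0.04]]},
  only="rot",
)

```text
tcp_rot: [0.001, 0.246, 0.969, 0.0]
```

```bash
python3 go.py 545.7 -134.9 113.7 2.955|grep -o "F.*"
```

```text
F [5.6 2.  4.7] M [ 0.43 -0.91  0.46] w 12.5 g 59.8 t 5.58
```

>>> creep_tool(
  offsets={"increments":[[0, 0, 0, 0.02], [0, 0, 0, 0.04]]},
  only="rot",
)

```text
tcp_rot: [0.002, 0.265, 0.964, 0.001]
```

```bash
python3 go.py 545.7 -134.9 113.7 2.955|grep -o "F.*"
```

```text
F [7.4 4.3 3.8] M [ 0.77 -1.41  0.56] w 13.0 g 59.7 t 5.83
```

Torque climbs to 0.56 N m and the side force grows with it, so this way stops dead. I'll reverse to the start and then go the other way.

>>> creep_tool(
  offsets={"increments":[[0, 0, 0, -0.1], [0, 0, 0, -0.2], [0, 0, 0, -0.3], [0, 0, 0, -0.35], [0, 0, 0, -0.35]]},
  only="rot",
)

```text
tcp_rot: [-0.0, 0.094, 0.996, -0.0]
```

```bash
python3 go.py 545.7 -134.9 113.7 2.955
```

```text
shift [-0.5  0.2  0. ] turn -0.001 cur [ 545.2 -135.   113.7] yaw 2.954 tilt [-1.e-04 -7.e-04 -1.e+00] q [-0.39  0.35 -0.2   1.02 -0.   -0.2 ] F [0.7 1.2 8.4] M [ 0.01 -0.1  -0.  ] w 12.8 g 60.3 t 6.45
```

>>> creep_tool(
  offsets={"increments":[[0, 0, 0, -0.06], [0, 0, 0, -0.12], [0, 0, 0, -0.18], [0, 0, 0, -0.2]]},
  only="rot",
)

```text
tcp_rot: [-0.0, -0.006, 1.0, -0.0]
```

```bash
python3 go.py 545.7 -134.9 113.7 2.955
```

```text
shift [-0.6  0.1  0. ] turn 0.199 cur [ 545.1 -135.   113.7] yaw -3.129 tilt [-2.e-04 -7.e-04 -1.e+00] q [-0.39  0.35 -0.2   1.02 -0.   -0.4 ] F [0.1 0.5 6.9] M [ 0.03 -0.05 -0.25] w 12.6 g 60.7 t 6.95
```

>>> creep_tool(
  offsets={"increments":[[0, 0, 0, -0.04], [0, 0, 0, -0.07]]},
  only="rot",
)

```text
tcp_rot: [-0.0, -0.041, 0.999, -0.0]
```

```bash
python3 go.py 545.7 -134.9 113.7 2.955|grep -o "F.*"
```

```text
F [ 0.5 -0.1  7.5] M [ 0.09 -0.04 -0.15] w 13.0 g 60.7 t 7.2
```

>>> creep_tool(
  offsets={"increments":[[0, 0, 0, -0.04], [0, 0, 0, -0.07]]},
  only="rot",
)

```text
tcp_rot: [-0.0, -0.076, 0.997, -0.0]
```

```bash
python3 go.py 545.7 -134.9 113.7 2.955
```

```text
shift [-0.6  0.   0. ] turn 0.339 cur [ 545.1 -135.   113.7] yaw -2.989 tilt [-3.e-04 -7.e-04 -1.e+00] q [-0.39  0.35 -0.2   1.02 -0.   -0.54] F [-0.4  0.2  8.1] M [ 0.   -0.04 -0.25] w 12.6 g 60.7 t 7.45
```

The torque is steady and low (about 0.2 N m), with no side force: this is the right way. I'll continue to about 72°.

>>> creep_tool(
  offsets={"increments":[[0, 0, 0, -0.1], [0, 0, 0, -0.2], [0, 0, 0, -0.3], [0, 0, 0, -0.4]]},
  only="rot",
)

```text
tcp_rot: [-0.0, -0.274, 0.962, -0.0]
```

```bash
python3 go.py 545.7 -134.9 113.7 2.955|grep -o "F.*"
```

```text
F [ 0.3 -0.9  7.7] M [ 0.05 -0.01 -0.22] w 12.2 g 60.6 t 7.95
```

>>> creep_tool(
  offsets={"increments":[[0, 0, 0, -0.1], [0, 0, 0, -0.2], [0, 0, 0, -0.3], [0, 0, 0, -0.4], [0, 0, 0, -0.5], [0, 0, 0, -0.52], [0, 0, 0, -0.52]]},
  only="rot",
)

```text
tcp_rot: [-0.0, -0.511, 0.86, -0.0]
```

```bash
python3 go.py 545.7 -134.9 113.7 2.955
```

```text
shift [-0.5 -0.5  0. ] turn 1.258 cur [ 545.  -135.1  113.7] yaw -2.07 tilt [-4.e-04 -7.e-04 -1.e+00] q [-0.39  0.35 -0.2   1.02 -0.   -1.46] F [ 0.9 -0.4  7.7] M [ 0.07 -0.02 -0.16] w 12.7 g 60.4 t 8.82
```

>>> creep_tool(
  offsets={"increments":[[0, 0, -2, 0], [0, 0, -4, 0], [0, 0, -6, 0], [0, 0, -6, 0]]},
  only="rot",
)

```text
tcp_rot: [-0.0, -0.511, 0.859, 0.0]
```

```bash
python3 go.py 545 -135.1 113.7 2.955
```

```text
shift [ 0.4 -0.1  5.3] turn 1.26 cur [ 545.1 -134.7  119. ] yaw -2.069 tilt [-7.e-04  1.e-04 -1.e+00] q [-0.39  0.35 -0.19  1.04 -0.   -1.46] F [-0.7  0.9 -2.2] M [-0.01  0.    0.02] w 12.4 g 58.9 t 9.32
```

Only the cap's weight shows on the wrist (about 2.2 N), so it is free. I'll lift another 74 mm straight up.

>>> creep_tool(
  offsets={"increments":[[0, 0, -6, 0], [0, 0, -14, 0], [0, 0, -24, 0], [0, 0, -34, 0], [0, 0, -44, 0], [0, 0, -54, 0], [0, 0, -64, 0], [0, 0, -71, 0], [0, 0, -74.5, 0], [0, 0, -74.5, 0], [0, 0, -74.5, 0], [0, 0, -74.5, 0]]},
  only="rot",
)

```text
tcp_rot: [-0.0, -0.511, 0.859, 0.0]
```

```bash
python3 go.py 545 -135.1 193.7 2.955; python3 - <<'E'
from h import *
im=np.array(snap('side','side3')['color'])[90:240,290:440,::-1]
cv2.imwrite('pics/c4.png',cv2.resize(im,(600,600),interpolation=cv2.INTER_CUBIC))
E
```

```text
shift [ 0.5 -0.1 -0.3] turn 1.26 cur [ 545.2 -134.7  193.4] yaw -2.068 tilt [-7.e-04  2.e-04 -1.e+00] q [-0.39  0.3  -0.06  1.21 -0.   -1.46] F [-0.3  0.3 -3.5] M [-0.04  0.   -0.02] w 12.5 g 58.9 t 10.82
```

View pics/c4.png

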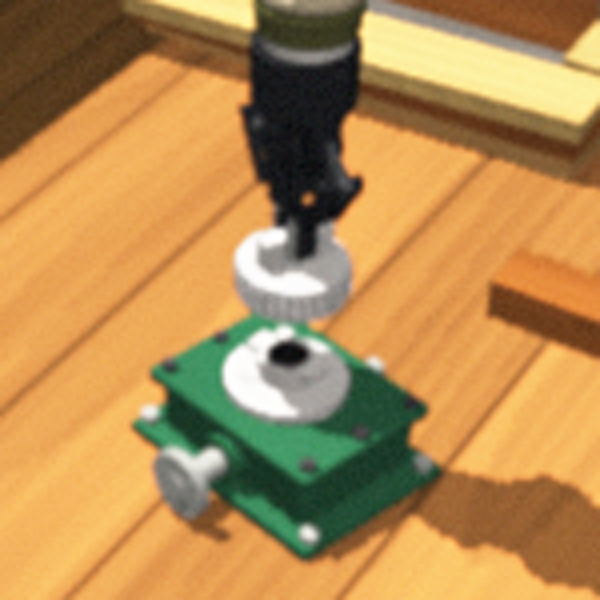

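The picture shows the cap held level at about (292,272), directly above the neck opening at (289,352). It is risen 80 mm and at rest.

```bash
python3 -c "
from bench import env
print(env.finish_job())"
```

```text
the job is handed in; nothing more can be done
None
```

The cap is free and held level and still in the grip, about 80 mm above the opening: the first way I tried stopped dead (0.56 N m, not forced), so I turned it about 72° the other way, and I never touched the tin, hammer or offcut.

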